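# Slide the cookie slat out over the edge of the pastry board

## Task

On the raised pastry board, find the thin dark wooden slat that carries a cookie and push it with the fingertips, flat on the board, toward the board's far edge (away from the robot) until it sticks out with its white line right over that edge and the slat square to it, so the next person can get fingers under it. Slide it only, never lift or tip it; do not touch the cookie, which rides along in its place, and leave the empty slat and everything else where it is; finish with the hand clear.

Things in the scene. Friction and masses are not known exactly. Their poses are not given: they have to be found in the camera images.
- slat: the slat to push: thin dark wooden serving slat, 140 (its x) by 96 (its y) by 6 mm thick, loose, about 60 g, lying flat on the pastry board with the cookie on it. Origin: centre of its underside. Its x axis runs along its length toward the end with the white line; it starts pointing away from the robot, up to 0.2 rad off square with the board's far edge. It slides with ordinary wood friction (under 2 N).
- slat_line (a point): middle of the white line across the slat's top face, 30 mm ahead of the slat's centre, so 40 mm behind its front end; the line is 4 mm wide. Axes as the slat.
- pastry_board: raised light wooden pastry board, fixed, 340 (its x) by 470 (its y) by 36 mm high, standing on the table. Origin: centre of its underside; its flat top is 36 mm above it. Its x axis points away from the robot, square to the far edge; placed and turned (up to 0.2 rad) differently each time.
- board_edge (a point): middle of the pastry board's far top edge (170 mm ahead of its origin, 36 mm up). Axes as the board: x points straight out over the edge, y along the edge. Nothing stands beyond the edge within 40 mm, so the slat can stick out freely.
- cookie: round golden cookie with chocolate and candy bits, 54 mm across, 12 mm thick, loose on top of the slat near its middle, behind the white line. Origin: centre of its underside.
- spare_slat: the empty slat, same shape, colour and line as the other but with nothing on it, lying beside it on the pastry board (left or right of it, about 170 mm centre to centre). Origin: centre of its underside.
- cutter: copper ring cookie cutter, 60 mm across, 30 mm high, standing on a near corner of the pastry board. Origin: centre of its underside.
- tumbler: amber glass tumbler, 66 mm across, 75 mm high, standing on the other near corner of the pastry board. Origin: centre of its underside.
- mug: amber glass mug, 76 mm across, 90 mm high, on the table to the right of the pastry board. Origin: centre of its underside.
- jar: jar of chocolate drops with a white cap, 70 mm across, 100 mm high, on the table to the left of the pastry board. Origin: centre of its underside.
- bowl: white bowl, 110 mm across, 50 mm high, on the table to the right of the pastry board. Origin: centre of its underside.
Mind the look-alikes: they are no part of the job. What is shaped like the slat but turquoise is not meant.

How it is judged:
By the outcome, as a careful person would: the job done as asked, in the order asked, and still so for the second after the job is handed in, with the robot touching nothing.
It also fails if it takes over 43 s, if anything falls off the work surface, if the arm or the gripper's body presses on something with over 40 N, if the wrist force passes 120 N, or if a joint passes its speed limit or range.

## Robot

A 6-joint arm with a two-finger parallel gripper is mounted at the origin on the work surface. World frame = base frame: x ahead of the robot, y to its left, z up, the work surface at z = 0. Lengths are in mm, angles in rad, forces in N, time in s.
With the tool pointing down it reaches from about 325 to 850 mm from the base axis. Payload 4.4 kg.
Tool frame: the origin (TCP) lies on the centre line of the jaws, within the pads' length; the fingertips stand 22 mm ahead of it and the grasp point (between the pads) lies 3 mm ahead of it; z points along the fingers, x is the direction in which the jaws open and shut, and the axes are right-handed (so a half turn about z gives the same grasp; the last joint's range is limited). The gripper opens to 94 mm and grips with 3 to 60 N. Pads are 16 mm wide; open, the fingers measure 119 mm over their backs; the gripper's body (75 mm by 177 mm) begins 78 mm behind the grasp point.
Start: joints at [0.996, 0.207, 1.542, -0, 1.393, -0.15], TCP at [236.989, 523.893, 227.447] pointing down, gripper open.
Joint ranges: [-2.73, 2.73], [-0.86, 2.22], [0.23, 2.46], [-1.11, 4.25], [0.08, 2.63], [-2.82, 2.82]. Speed limits (rad/s): [2.79, 2.79, 3.14, 3.14, 3.14, 3.14].

## Interface

Orientations are given as [roll, pitch, yaw] about the fixed x, y, z axes, in that order (R = Rz(yaw) Ry(pitch) Rx(roll)).
In Python, from bench import sense, grab_frame, finish_job gives the robot as it stands.
- The arm moves only by the tool step_arm, never from a script. Its argument "increments" is a list of rows, each a list of 3 entries, a list of its own where there are three numbers: the finger opening in cm, from 0 to 9.4, then the shift along the tool's x, y, z in cm, then the turn, a rotation vector about the tool's x, y, z in rad. In form: [[jaw, [tx, ty, tz], [wx, wy, wz]], ...]. A call has exactly 5 rows; each row shifts and turns the commanded pose from where the row before left it, along the tool's axes as they then stand; what a row does not reach is not made up. A row lasts 1/12 s, in which the tool goes at most 41.7 mm and 7.16 degrees, less where a joint would pass 70% of its speed; a pose out of reach is approached as far as the arm can. A call with a gripper value outside its range is refused whole. The fingers move at their own pace and stop on an object; "grip_force" is the grip in N (left out, the last holds). Time passes only in rows, so rows that do not move let the fingers close, or fill a call up. It gives the time, the measured TCP pose, the force and the opening at its end, in the units of the state.
- sense(): the state, without advancing time (a new reading comes with each control period).
- grab_frame(name): name is "side" or "top" or "wrist"; returns a dict with "frame" (420x560x3 uint8, red, green, blue), "intrinsics" (3x3 intrinsics, pixels), "k1" (the pictures are not rectified: a ray, as slopes to the right and down, at radius r is drawn at 1 + k1 r^2 times it, then the intrinsics apply), "R" (3x3) and "t" (3): a world point X has camera coordinates R X + t. Camera axes: x right, y down, z forward; pixel columns grow to the right and rows downward; lengths in mm; the calibration is good to about 2 mm. A picture is of the moment at which its call begins. There is no depth.
- finish_job(): hands the job in, once; it reports no verdict.
The state is a dict: "time": time; "joint_positions": joint angles; "qd": joint speeds; "joint_efforts": joint torques, N m; "eef_pos": TCP position; "ee_rot": TCP orientation; "wrist_force": force on the tool from outside, world axes, zero at the start; "wrist_torque": the same for the moment, N m; "gripper_width": finger opening in mm.
Only numpy, scipy, OpenCV 4.12 (cv2) and the standard library are available. Lean on these libraries where they do the work, as an engineer would, in place of code of your own. Each camera call takes 0.05 s, during which the arm holds its last target. There are 200 camera calls.

## Working session

There is one attempt and no reset: what is moved stays moved. The work goes in short steps, Python scripts to look and compute and a tool call to move; the robot and the scene stay as the last step left them, time stands still between calls to the robot, and variables do not carry over. Pictures are saved under pics/ and viewed, about 8 in all and at most 12, crops included, and the job is handed in when it is done.

Besides the shell and the picture viewer there is one more tool, called by a JSON object that holds its "fn" and its "kwargs", one argument or row to a line. step_arm: Moves the arm, as the interface text tells. Its arguments: {"type":"object","properties":{"increments":{"type":"array","items":{"type":"array"}},"grip_force":{"type":"number"}},"required":["increments"]}

```bash
mkdir -p pics
cat > h.py <<'E'
import numpy as np, cv2
from bench import sense, grab_frame, finish_job
def grab(n,save=None):
    f=grab_frame(n)
    if save: cv2.imwrite('pics/'+save,f['frame'][:,:,::-1])
    return f
def p2w(f,uv,z):
    K=np.array(f['intrinsics']);k=f['k1'];R=np.array(f['R']);t=np.array(f['t'])
    d=np.linalg.solve(K,[uv[0],uv[1],1.])[:2];s=d.copy()
    for _ in range(30): s=d/(1+k*(s@s))
    r=R.T@np.array([s[0],s[1],1]);c=-R.T@t
    return c+r*(z-c[2])/r[2]
def w2p(f,X):
    K=np.array(f['intrinsics']);c=np.array(f['R'])@X+np.array(f['t']);s=c[:2]/c[2]
    s=s*(1+f['k1']*(s@s));return (K@[s[0],s[1],1])[:2]
E
python3 - <<'E'
from h import *
import pickle
a=grab('top','top0.png');b=grab('side','side0.png')
pickle.dump(a,open('top0.pkl','wb'))
print(sense()); print(a['intrinsics'],a['k1'],a['R'],a['t'])
E
```

```text
{'time': 0.1, 'joint_positions': array([ 9.95525864e-01,  2.07328012e-01,  1.54277755e+00, -2.31432605e-06,
        1.39348544e+00, -1.50481011e-01]), 'qd': array([-0.00152644, -0.00105641, -0.00412591,  0.00101458, -0.00015505,
        0.00115715]), 'joint_efforts': array([-2.15551029e-05, -3.71864569e+01, -2.82294953e+01,  7.01143686e-02,
        3.11600603e-02, -5.33695720e-05]), 'eef_pos': array([236.60839456, 523.33105634, 226.42662125]), 'ee_rot': array([-3.14129532e+00,  1.97610665e-03,  1.14600758e+00]), 'wrist_force': array([-0.0180844 ,  0.85965714,  0.00557894]), 'wrist_torque': array([-0.00683171,  0.03836973, -0.01584068]), 'gripper_width': 93.86346011035009}
[[512.84098568   0.         274.10818026]
 [  0.         512.84098568 202.15733038]
 [  0.           0.           1.        ]] 0.004701655878619823 [[ 0.02473875 -0.99964046  0.01034103]
 [-0.99487803 -0.02563239 -0.09777873]
 [ 0.09800864 -0.00786914 -0.99515445]] [ -10.64717295  507.69583866 1350.64632878]
```

View pics/top0.png

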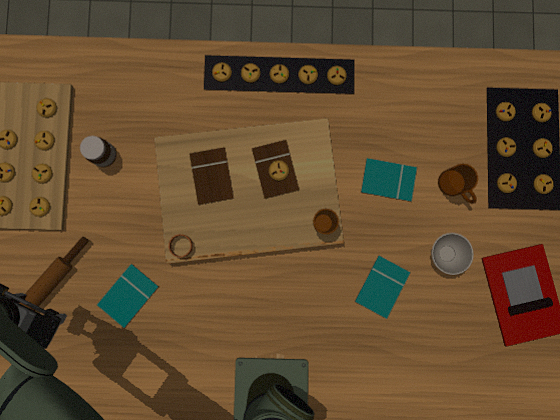

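The top view shows two dark slats. The empty one is at about (211,176), and the one with the cookie is at about (276,168), so that is the target. The turquoise ones at (389,180), (383,287) and (128,296) are look-alikes. I'll confirm with an enlarged crop and measure.

Run:
```python
from h import *
import pickle
f=pickle.load(open('top0.pkl','rb'));im=f['frame']
cv2.imwrite('pics/crop0.png',cv2.resize(im[110:270,145:350][:,:,::-1],None,fx=3.8,fy=3.7,interpolation=cv2.INTER_CUBIC))
for nm,uv in dict(target_dark=(290,185),wood=(230,140),spare=(205,185),line=(211,162)).items(): print(nm,im[uv[1],uv[0]])
for nm,uv,z in [('fl',(154.5,137.5),36),('fr',(329,119.5),36),('nl',(166,264),36),('nr',(344,245),36)]: print(nm,p2w(f,uv,z).round(1))
```

```text
target_dark [59 37 10]
wood [122  98  63]
spare [45 27  4]
line [49 28 14]
fl [672.9 327.8  36. ]
fr [ 735.2 -140.7   36. ]
nl [336.5 281.7  36. ]
nr [ 397.8 -185.2   36. ]
```

View pics/crop0.png

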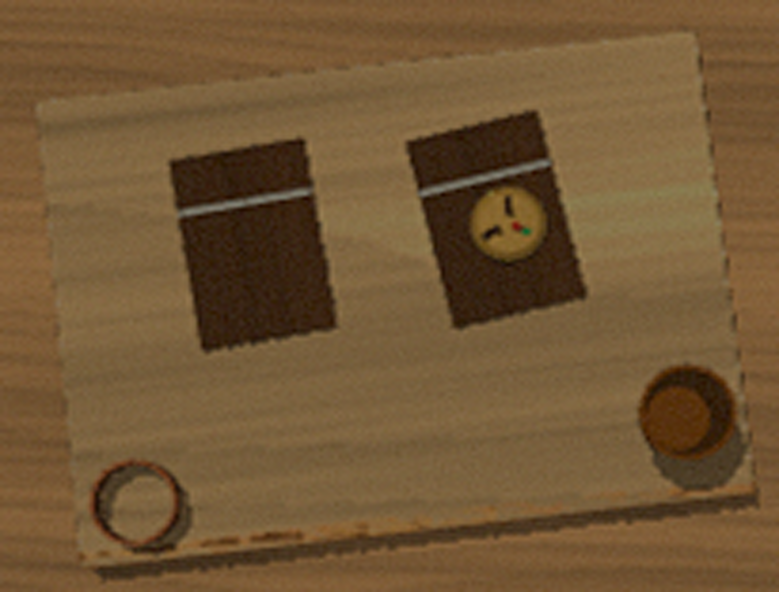

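```bash
cat >> h.py <<'E'
def rect(f,z,x0,x1,y0,y1,s=2):
    """top-down map of plane z, s px/mm; rows: x falling, cols: y falling"""
    xs=x1-np.arange(int((x1-x0)*s))/s; ys=y1-np.arange(int((y1-y0)*s))/s
    Y,X=np.meshgrid(ys,xs); P=np.stack([X,Y,np.full_like(X,z)],-1)
    c=P@np.array(f['R']).T+np.array(f['t']); q=c[...,:2]/c[...,2:]
    q=q*(1+f['k1']*(q**2).sum(-1,keepdims=True)); K=np.array(f['intrinsics'])
    m=(q*[K[0,0],K[1,1]]+K[:2,2]).astype(np.float32)
    return cv2.remap(f['frame'],m[...,0],m[...,1],cv2.INTER_LINEAR)
def slat(f,box,s=2,thr=52):
    """centre, yaw, size of dark slat (top face z=42) in box x0,x1,y0,y1; white line and cookie points"""
    x0,x1,y0,y1=box; w=rect(f,42,*box,s).astype(int); g=w.mean(-1)
    m=(g<thr).astype(np.uint8); m=cv2.morphologyEx(m,cv2.MORPH_CLOSE,np.ones((15*s,15*s)),borderValue=0)
    m=cv2.morphologyEx(m,cv2.MORPH_OPEN,np.ones((10*s,10*s)))
    c=max(cv2.findContours(m,cv2.RETR_EXTERNAL,cv2.CHAIN_APPROX_NONE)[0],key=cv2.contourArea)
    (u,v),_,_=r=cv2.minAreaRect(c); B=cv2.boxPoints(r); 
    W=np.c_[x1-B[:,1]/s,y1-B[:,0]/s]; W=W[np.argsort(-W[:,0])]
    F=W[:2].mean(0);N=W[2:].mean(0);d=F-N
    return W.mean(0),np.arctan2(d[1],d[0]),np.hypot(*d),np.hypot(*(W[0]-W[1])),W
def board_edge(f,x0,x1,ys,z=36,s=2):
    """fit x = a+b*y of far edge by strongest gradient"""
    w=cv2.GaussianBlur(rect(f,z,x0,x1,min(ys),max(ys),s).astype(np.float32),(0,0),2*s).mean(-1)
    return w
E
python3 - <<'E'
from h import *
import pickle
f=pickle.load(open('top0.pkl','rb'))
for b in [(500,700,-70,100),(490,690,100,260)]:
    c,y,L,W,P=slat(f,b); print(c.round(1),round(y,4),L.round(1),W.round(1),P.round(1).tolist())
w=rect(f,36,300,780,-230,360,1)
cv2.imwrite('pics/rect0.png',w[:,:,::-1])
# edge profile along the board axis
e=np.array([735.2,-140.7])-[672.9,327.8]; L=np.hypot(*e); e/=L; n=np.array([-e[1],e[0]]); 
g=rect(f,36,600,800,-230,360,2).astype(np.float32).mean(-1)
pts=[]
for k in np.arange(25,L-25,2):
    base=np.array([672.9,327.8])+e*k
    o=np.arange(-12,12,.25); q=base+o[:,None]*n
    pr=cv2.remap(g,((360-q[:,1])*2).astype(np.float32)[None],((800-q[:,0])*2).astype(np.float32)[None],1)[0]
    pr=np.convolve(pr,np.r_[-np.ones(12),np.ones(12)],'valid') ; j=np.argmax(np.abs(pr)); pts.append((k,o[j+12],pr[j]))
pts=np.array(pts); a=np.polyfit(pts[:,0],pts[:,1],1)
for _ in range(5):
    r=pts[:,1]-np.polyval(a,pts[:,0]); ok=abs(r-np.median(r))<1.5; a=np.polyfit(pts[ok,0],pts[ok,1],1)
print(n,a,ok.mean(),np.std(r[ok]), 'edge fl,fr', [([672.9,327.8]+e*k+n*np.polyval(a,k)).round(1) for k in (0,L)])
E
```

```text
[594.8   1.1] 0.2749 140.8 95.3 [[675.5, -25.600000381469727], [649.5999755859375, 66.0999984741211], [539.9000244140625, -63.79999923706055], [514.0999755859375, 27.899999618530273]]
[571.8 170.5] 0.2075 141.1 96.2 [[650.7000122070312, 138.0], [630.9000244140625, 232.10000610351562], [512.7000122070312, 108.9000015258789], [492.8999938964844, 203.0]]
[0.99127404 0.13181723] [0.007795   1.51204883] 0.9481132075471698 0.7375405828711769 edge fl,fr [array([674.4, 328. ]), array([ 740.4, -140. ])]
```

View pics/rect0.png

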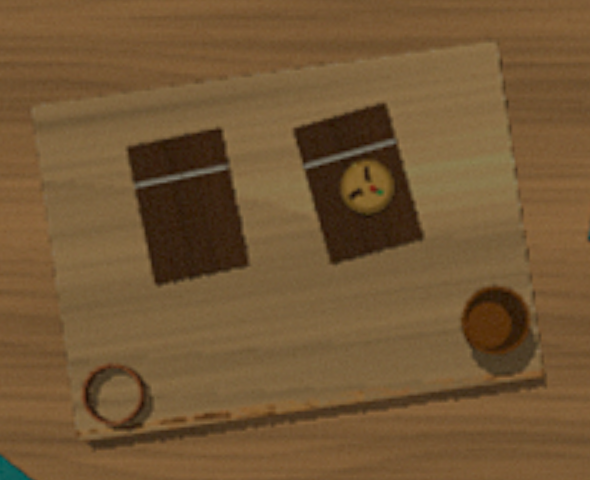

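The crop confirms it: the right slat at (276,168) carries the cookie and its line faces the far edge. Both slats measure 141 x 96 mm, and the board 473 x 340 mm.

- **Angles:** slat yaw is 0.275 and board yaw 0.140, so it needs about −0.135 rad of turn and 94 mm of travel.
- **Plan:** partly close the fingers to 60 mm and push the rear edge with both fingertips, tool y forward.

First the turn.

{"fn": "step_arm", "kwargs": {
  "increments": [
    [6.0, [0, 0, 0], [0, 0, -0.12]],
    [6.0, [0, 0, 0], [0, 0, -0.12]],
    [6.0, [0, 0, 0], [0, 0, -0.12]],
    [6.0, [0, 0, 0], [0, 0, -0.12]],
    [6.0, [0, 0, 0], [0, 0, -0.12]]
  ]
}}

```text
time: 0.52
eef_pos: [236.7, 523.5, 226.8]
ee_rot: [-3.141, 0.001, 1.752]
wrist_force: [-0.7, 0.9, -0.1]
gripper_width: 63.8
```

```bash
cat >> h.py <<'E'
def plan(xyz,yaw):
    s=sense();p=s['eef_pos'];y=s['ee_rot'][2];d=np.array(xyz)-p
    t=[np.cos(y)*d[0]+np.sin(y)*d[1],np.sin(y)*d[0]-np.cos(y)*d[1],-d[2]]
    print('t',s['time'],'pos',p.round(1),'rot',s['ee_rot'].round(4),'F',s['wrist_force'].round(2),'w',round(s['gripper_width'],1),'tool d cm',(np.array(t)/10).round(3),'wz',round(y-yaw,4))
E
python3 -c "
from h import *
plan([500,-25.6,200],1.846)"
```

```text
t 0.5167 pos [236.7 523.5 226.8] rot [-3.1407e+00  1.0000e-03  1.7520e+00] F [-0.66  0.9  -0.05] w 63.8 tool d cm [-58.756  16.002   2.676] wz -0.094
```

{"fn": "step_arm", "kwargs": {
  "increments": [
    [6.0, [-3.8, 1.03, 0.1], [0, 0, 0]],
    [6.0, [-3.8, 1.03, 0.1], [0, 0, 0]],
    [6.0, [-3.8, 1.03, 0.1], [0, 0, 0]],
    [6.0, [-3.8, 1.03, 0.1], [0, 0, 0]],
    [6.0, [-3.8, 1.03, 0.1], [0, 0, 0]]
  ]
}}

```text
time: 0.93
eef_pos: [320.8, 344.0, 221.9]
ee_rot: [-3.141, 0.0, 1.747]
wrist_force: [0.3, -0.2, -0.4]
gripper_width: 60.1
```

{"fn": "step_arm", "kwargs": {
  "increments": [
    [6.0, [-3.8, 1.03, 0.1], [0, 0, 0]],
    [6.0, [-3.8, 1.03, 0.1], [0, 0, 0]],
    [6.0, [-3.8, 1.03, 0.1], [0, 0, 0]],
    [6.0, [-3.8, 1.03, 0.1], [0, 0, 0]],
    [6.0, [-3.8, 1.03, 0.1], [0, 0, 0]]
  ]
}}

```text
time: 1.35
eef_pos: [404.7, 165.8, 217.2]
ee_rot: [-3.141, -0.0, 1.746]
wrist_force: [0.7, 0.2, -0.1]
gripper_width: 60.0
```

{"fn": "step_arm", "kwargs": {
  "increments": [
    [6.0, [-3.8, 1.03, 0.1], [0, 0, 0]],
    [6.0, [-3.8, 1.03, 0.1], [0, 0, 0]],
    [6.0, [-3.8, 1.03, 0.1], [0, 0, 0]],
    [6.0, [-3.8, 1.03, 0.1], [0, 0, 0]],
    [6.0, [0, 0, 0], [0, 0, -0.09]]
  ]
}}

```text
time: 1.77
eef_pos: [474.0, 19.3, 213.2]
ee_rot: [3.141, 0.003, 1.831]
wrist_force: [0.9, 0.5, 0.5]
gripper_width: 59.6
```

```bash
python3 -c "
from h import *
plan([500,-25.6,100],1.846)"
```

```text
t 1.7667 pos [474.   19.3 213.2] rot [3.1411 0.0033 1.8307] F [0.94 0.53 0.53] w 59.6 tool d cm [-5.007  1.363 11.325] wz -0.0153
```

{"fn": "step_arm", "kwargs": {
  "increments": [
    [6.0, [-2.5, 0.68, 2.0], [0, 0, -0.01]],
    [6.0, [-2.5, 0.68, 2.0], [0, 0, 0]],
    [6.0, [0, 0, 3], [0, 0, 0]],
    [6.0, [0, 0, 3], [0, 0, 0]],
    [6.0, [0, 0, 0], [0, 0, 0]]
  ]
}}

```text
time: 2.18
eef_pos: [492.7, -18.8, 107.2]
ee_rot: [-3.13, -0.006, 1.845]
wrist_force: [-1.6, -0.1, -0.1]
gripper_width: 60.0
```

```bash
python3 -c "
from h import *
plan([500,-25.6,60.5],1.846)
grab('wrist','w1.png')"
```

```text
t 2.1833 pos [492.7 -18.8 107.2] rot [-3.1296 -0.0064  1.8447] F [-1.63 -0.07 -0.07] w 60.0 tool d cm [-0.852  0.519  4.667] wz -0.0013
```

View pics/w1.png

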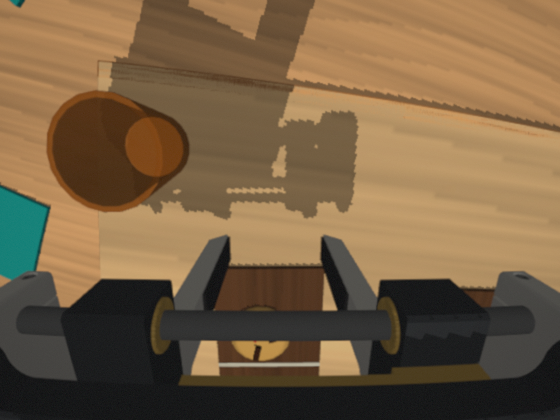

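The wrist view shows the slat's rear edge at row 265, parallel to the finger line. The slat spans columns 217 to 323, and the fingertips are at about columns 225 and 330, clear behind the edge. The tumbler, at (115,150), is well clear. Lowering now.

{"fn": "step_arm", "kwargs": {
  "increments": [
    [6.0, [-0.85, 0, 1.5], [0, 0, 0]],
    [6.0, [0, 0, 1.5], [0, 0, 0]],
    [6.0, [0, 0, 1.0], [0, 0, 0]],
    [6.0, [0, 0, 0.4], [0, 0, 0]],
    [6.0, [0, 0, 0], [0, 0, 0]]
  ]
}}

```text
time: 2.65
eef_pos: [500.3, -27.2, 69.6]
ee_rot: [-3.141, -0.0, 1.846]
wrist_force: [-0.9, -1.0, -0.2]
gripper_width: 60.0
```

```bash
python3 -c "
from h import *
plan([500,-25.6,60.5],1.846)"
```

```text
t 2.65 pos [500.3 -27.2  69.6] rot [-3.1411e+00 -3.0000e-04  1.8465e+00] F [-0.91 -0.96 -0.25] w 60.0 tool d cm [0.163 0.015 0.908] wz 0.0005
```

{"fn": "step_arm", "kwargs": {
  "increments": [
    [6.0, [0, 0, 0.2], [0, 0, 0]],
    [6.0, [0, 0, 0.2], [0, 0, 0]],
    [6.0, [0, 0, 0], [0, 0, 0]],
    [6.0, [0, 0, 0], [0, 0, 0]],
    [6.0, [0, 0, 0], [0, 0, 0]]
  ]
}}

```text
time: 3.07
eef_pos: [500.8, -27.6, 65.9]
ee_rot: [3.141, 0.0, 1.846]
wrist_force: [-1.2, 0.5, 0.8]
gripper_width: 60.0
```

```bash
python3 -c "
from h import *
plan([500,-25.6,60.5],1.846)"
```

```text
t 3.0667 pos [500.8 -27.6  65.9] rot [3.1410e+00 4.0000e-04 1.8461e+00] F [-1.19  0.51  0.77] w 60.0 tool d cm [ 0.213 -0.02   0.536] wz 0.0001
```

{"fn": "step_arm", "kwargs": {
  "increments": [
    [6.0, [0, 0, 0.2], [0, 0, 0]],
    [6.0, [0, 0, 0.2], [0, 0, 0]],
    [6.0, [0, 0, 0.15], [0, 0, 0]],
    [6.0, [0, 0, 0], [0, 0, 0]],
    [6.0, [0, 0, 0], [0, 0, 0]]
  ]
}}

```text
time: 3.48
eef_pos: [500.2, -27.5, 59.7]
ee_rot: [-3.141, -0.0, 1.846]
wrist_force: [0.6, -0.2, 0.1]
gripper_width: 60.2
```

```bash
python3 -c "
from h import *
plan([527-8*.962,-18-8*.272,60.5],1.846)"
```

```text
t 3.4833 pos [500.2 -27.5  59.7] rot [-3.141e+00 -3.000e-04  1.846e+00] F [ 0.63 -0.23  0.15] w 60.2 tool d cm [ 0.189  2.034 -0.082] wz -0.0
```

{"fn": "step_arm", "kwargs": {
  "increments": [
    [6.0, [0.0, 0.4, -0.05], [0, 0, 0]],
    [6.0, [0, 0.4, 0], [0, 0, 0]],
    [6.0, [0, 0.4, 0], [0, 0, 0]],
    [6.0, [0, 0.3, 0], [0, 0, 0]],
    [6.0, [0, 0.2, 0], [0, 0, 0]]
  ]
}}

```text
time: 3.9
eef_pos: [517.6, -22.8, 60.6]
ee_rot: [3.141, 0.0, 1.846]
wrist_force: [-0.3, -0.1, -0.8]
gripper_width: 60.2
```

{"fn": "step_arm", "kwargs": {
  "increments": [
    [6.0, [0, 0.2, 0], [0, 0, 0]],
    [6.0, [0, 0.2, 0], [0, 0, 0]],
    [6.0, [0, 0.2, 0], [0, 0, 0]],
    [6.0, [0, 0.2, 0], [0, 0, 0]],
    [6.0, [0, 0.2, 0], [0, 0, 0]]
  ]
}}

```text
time: 4.32
eef_pos: [526.4, -20.2, 60.4]
ee_rot: [-3.141, -0.0, 1.846]
wrist_force: [-1.5, -0.7, 0.4]
gripper_width: 60.0
```

```bash
python3 -c "
from h import *
plan([527-8*.962,-18-8*.272,60.5],1.846)
grab('wrist','w2.png')"
```

```text
t 4.3167 pos [526.4 -20.2  60.4] rot [-3.141e+00 -2.000e-04  1.846e+00] F [-1.46 -0.67  0.35] w 60.0 tool d cm [ 0.191 -0.678 -0.015] wz 0.0
```

View pics/w2.png

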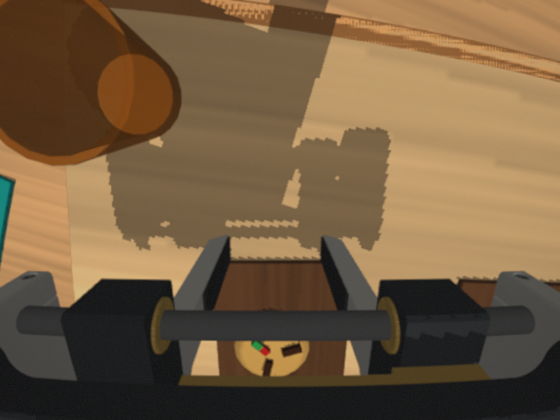

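```bash
python3 -c "
from h import *
f=grab('wrist')
for uv in [(230,263),(277,263),(324,263)]: print(p2w(f,uv,42).round(1))
s=sense();p=s['eef_pos'];y=s['ee_rot'][2];ty=np.array([np.sin(y),-np.cos(y)])
for uv in [(230,263),(324,263)]: print((p2w(f,uv,42)[:2]-p[:2])@ty)
t=grab('top');c=slat(t,(500,720,-90,110));print(c[0].round(1),c[1].round(4),c[2:4])
"
```

```text
[544.5 -45.7  42. ]
[535.9 -15.7  42. ]
[527.5  14.2  42. ]
10.073192361589758
10.014509557976714
[592.   -4.8] 0.0 (np.float32(170.0), np.float32(156.5))
```

Contact confirmed: the rear edge now sits 10 mm ahead of the TCP and has moved about 9 mm, parallel to the fingers. Next I push while turning clockwise by 0.135 rad.

{"fn": "step_arm", "kwargs": {
  "increments": [
    [6.0, [0, 0.3, 0], [0, 0, 0.0135]],
    [6.0, [0, 0.35, 0], [0, 0, 0.0135]],
    [6.0, [0, 0.35, 0], [0, 0, 0.0135]],
    [6.0, [0, 0.35, 0], [0, 0, 0.0135]],
    [6.0, [0, 0.35, 0], [0, 0, 0.0135]]
  ]
}}

```text
time: 4.88
eef_pos: [543.4, -15.9, 60.4]
ee_rot: [3.142, 0.0, 1.777]
wrist_force: [-0.4, 0.3, -0.5]
gripper_width: 60.1
```

{"fn": "step_arm", "kwargs": {
  "increments": [
    [6.0, [0, 0.35, 0], [0, 0, 0.0135]],
    [6.0, [0, 0.35, 0], [0, 0, 0.0135]],
    [6.0, [0, 0.35, 0], [0, 0, 0.0135]],
    [6.0, [0, 0.35, 0], [0, 0, 0.0135]],
    [6.0, [0, 0.35, 0], [0, 0, 0.0135]]
  ]
}}

```text
time: 5.3
eef_pos: [560.5, -12.8, 60.4]
ee_rot: [-3.142, -0.0, 1.71]
wrist_force: [-0.2, 0.2, -0.4]
gripper_width: 60.3
```

{"fn": "step_arm", "kwargs": {
  "increments": [
    [6.0, [0, 0.35, 0], [0, 0, 0]],
    [6.0, [0, 0.35, 0], [0, 0, 0]],
    [6.0, [0, 0.35, 0], [0, 0, 0]],
    [6.0, [0, 0.3, 0], [0, 0, 0]],
    [6.0, [0, 0.2, 0], [0, 0, 0]]
  ]
}}

```text
time: 5.72
eef_pos: [576.0, -10.7, 60.5]
ee_rot: [3.141, 0.0, 1.711]
wrist_force: [-0.4, -0.3, -0.8]
gripper_width: 60.7
```

{"fn": "step_arm", "kwargs": {
  "increments": [
    [6.0, [0, 0.2, 0], [0, 0, 0]],
    [6.0, [0, 0, 0], [0, 0, 0]],
    [6.0, [0, 0, 0], [0, 0, 0]],
    [6.0, [0, 0, 0], [0, 0, 0]],
    [6.0, [0, 0, 0], [0, 0, 0]]
  ]
}}

```text
time: 6.13
eef_pos: [577.5, -10.5, 60.5]
ee_rot: [3.141, 0.0, 1.711]
wrist_force: [0.1, 1.0, -0.3]
gripper_width: 59.9
```

```bash
python3 -c "
from h import *
plan([500,0,60.5],1.711)
t=grab('top','top1.png');s=grab('side','side1.png');w=grab('wrist','w3.png')
import pickle;pickle.dump((t,s,w),open('f1.pkl','wb'))
cv2.imwrite('pics/c1.png',np.vstack([np.hstack([t['frame'][90:290,140:400],w['frame'][180:380,150:410]]),np.hstack([s['frame'][::1,:520][100:340]])])[:,:,::-1])
"
```

```text
t 6.1333 pos [577.5 -10.5  60.5] rot [3.1413e+00 1.0000e-04 1.7109e+00] F [ 0.12  0.96 -0.35] w 59.9 tool d cm [ 2.124e+00 -7.529e+00  4.000e-03] wz -0.0001
```

View pics/c1.png

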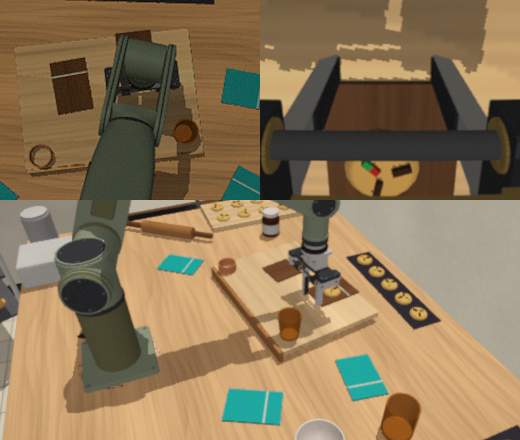

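The slat and cookie ride along squarely and everything else is undisturbed. About 34 mm is left. I'll push 26 mm more, then back off for an unobstructed top measurement.

{"fn": "step_arm", "kwargs": {
  "increments": [
    [6.0, [0, 0.2, 0], [0, 0, 0]],
    [6.0, [0, 0.35, 0], [0, 0, 0]],
    [6.0, [0, 0.35, 0], [0, 0, 0]],
    [6.0, [0, 0.35, 0], [0, 0, 0]],
    [6.0, [0, 0.35, 0], [0, 0, 0]]
  ]
}}

```text
time: 6.7
eef_pos: [593.8, -8.2, 60.4]
ee_rot: [-3.142, -0.0, 1.711]
wrist_force: [-0.0, 0.2, -0.5]
gripper_width: 60.0
```

{"fn": "step_arm", "kwargs": {
  "increments": [
    [6.0, [0, 0.35, 0], [0, 0, 0]],
    [6.0, [0, 0.35, 0], [0, 0, 0]],
    [6.0, [0, 0.2, 0], [0, 0, 0]],
    [6.0, [0, 0.1, 0], [0, 0, 0]],
    [6.0, [0, 0, 0], [0, 0, 0]]
  ]
}}

```text
time: 7.12
eef_pos: [603.6, -6.8, 60.5]
ee_rot: [3.141, 0.0, 1.711]
wrist_force: [-0.4, -0.5, -0.2]
gripper_width: 59.6
```

```bash
python3 -c "
from h import *
plan([500,0,60.5],1.711)"
```

```text
t 7.1167 pos [603.6  -6.8  60.5] rot [3.1411 0.     1.711 ] F [-0.38 -0.54 -0.22] w 59.6 tool d cm [  2.122 -10.166  -0.   ] wz 0.0
```

{"fn": "step_arm", "kwargs": {
  "increments": [
    [6.0, [0, -0.5, 0], [0, 0, 0]],
    [6.0, [0, -1, 0], [0, 0, 0]],
    [6.0, [0, -2, -1], [0, 0, 0]],
    [6.0, [0, -3, -3], [0, 0, 0]],
    [6.0, [0, -4, -1], [0, 0, 0]]
  ]
}}

```text
time: 7.53
eef_pos: [501.9, -22.1, 112.7]
ee_rot: [3.136, 0.002, 1.712]
wrist_force: [0.3, -0.9, 0.8]
gripper_width: 59.8
```

{"fn": "step_arm", "kwargs": {
  "increments": [
    [6.0, [0, -4, -1], [0, 0, 0]],
    [6.0, [0, -4, -1], [0, 0, 0]],
    [6.0, [0, -3, -1], [0, 0, 0]],
    [6.0, [0, 0, 0], [0, 0, 0]],
    [6.0, [0, 0, 0], [0, 0, 0]]
  ]
}}

```text
time: 7.95
eef_pos: [390.3, -37.0, 140.6]
ee_rot: [3.139, 0.001, 1.71]
wrist_force: [0.8, 0.8, -0.0]
gripper_width: 59.9
```

```bash
python3 -c "
from h import *
plan([500,0,60.5],1.711)
t=grab('top','top2.png')
import pickle;pickle.dump(t,open('t2.pkl','wb'))
cv2.imwrite('pics/c2.png',cv2.resize(t['frame'][90:290,140:400][:,:,::-1],None,fx=3,fy=3,interpolation=2))
"
```

```text
t 7.95 pos [390.3 -37.  140.6] rot [3.1388e+00 1.2000e-03 1.7097e+00] F [ 0.8   0.8  -0.01] w 59.9 tool d cm [ 2.144 11.375  8.01 ] wz -0.0013
```

View pics/c2.png

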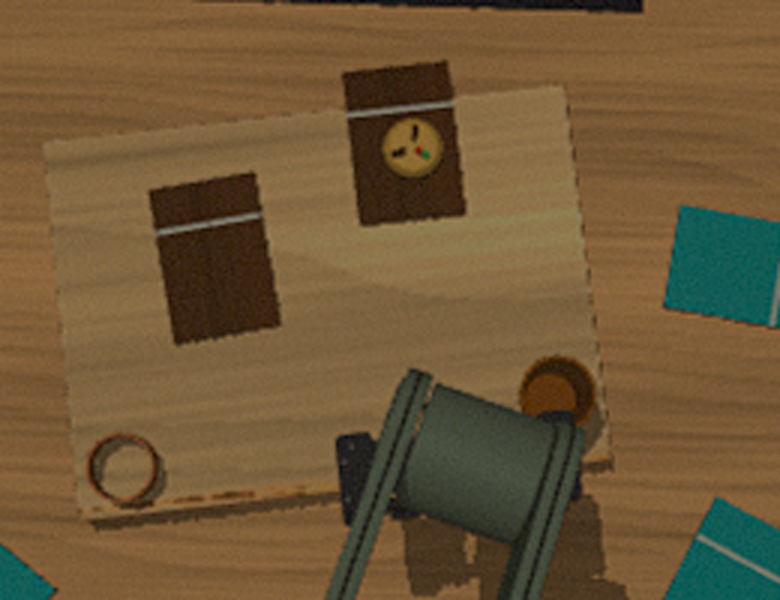

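The line is now just short of the edge and nearly square, and the cookie is in place. Measuring the line and edge precisely.

```bash
cat >> h.py <<'E'
A=np.array([674.4,328.]);Bp=np.array([740.4,-140.])
def measure(f,cy=0.):
    e=(Bp-A)/472.6;n=np.array([-e[1],e[0]])
    L=rect(f,36,560,860,-160,340,2).astype(np.float32).mean(-1);T=rect(f,42,560,860,-160,340,2).astype(np.float32)
    smp=lambda g,q:cv2.remap(g,((340-q[:,1])*2).astype(np.float32)[None],((860-q[:,0])*2).astype(np.float32)[None],1)[0]
    o=np.arange(-15,15,.25);P=[]
    for k in np.arange(20,452,2):
        pr=smp(L,A+e*k+o[:,None]*n);h=16
        d=np.convolve(pr,np.r_[np.ones(h),-np.ones(h)]/h,'valid');j=np.argmax(np.abs(d))
        P.append((k,o[j]+h*.125*0+ (h/2)*.25*2-.125,d[j]))
    P=np.array(P)
    # slat
    c,y,l,w,C=slat(f,(c0[0],c0[1],c0[2],c0[3]))
    s0=(c-A)@e
    far=abs(P[:,0]-s0)>58;P=P[far];a=np.polyfit(P[:,0],P[:,1],1)
    for _ in range(8):
        r=P[:,1]-np.polyval(a,P[:,0]);ok=abs(r-np.median(r))<2;a=np.polyfit(P[ok,0],P[ok,1],1)
    by=np.arctan2(-e[0],1)*0+np.arctan2(n[1],n[0])+np.arctan(a[0])
    print('edge off at slat',np.polyval(a,s0).round(2),'board yaw',by.round(4),'inl',ok.mean().round(2),np.std(r[ok]).round(2))
    print('slat c',c.round(1),'yaw',y.round(4),l.round(1),w.round(1),'lat',s0.round(1))
    # white line: brightness (blue) centroid along n, plane 42
    Q=[];o=np.arange(-25,25,.25);g=T[...,2]
    for k in np.arange(s0-42,s0+42,2):
        pr=smp(g,A+e*k+o[:,None]*n+n*((c-A)@n+30-0));wt=np.clip(pr-np.median(pr)-12,0,None)
        wt[abs(o-o[np.argmax(wt)])>5]=0
        if wt.sum()>0: Q.append((k,(o*wt).sum()/wt.sum()+(c-A)@n+30))
    Q=np.array(Q);b=np.polyfit(Q[:,0],Q[:,1],1)
    for _ in range(5):
        r=Q[:,1]-np.polyval(b,Q[:,0]);ok=abs(r-np.median(r))<1.5;b=np.polyfit(Q[ok,0],Q[ok,1],1)
    print('line off',np.polyval(b,s0).round(2),'line yaw',(np.arctan2(n[1],n[0])+np.arctan(b[0])).round(4),'n',ok.sum(),'slat c+30 off',((c-A)@n+30).round(2))
    print('=> gap edge-line',(np.polyval(a,s0)-np.polyval(b,s0)).round(2))
E
python3 -c "
import h;from h import *
import pickle
h.c0=(590,800,-60,100)
for thr in (50,):
    h.measure(pickle.load(open('t2.pkl','rb')))
f=pickle.load(open('t2.pkl','rb'));
f2=pickle.load(open('top0.pkl','rb'));h.c0=(500,700,-70,100)
h.measure(f2)
"
```

```text
edge off at slat 0.02 board yaw 0.1404 inl 0.99 0.72
slat c [680.1   5.2] yaw 0.1301 141.0 96.2 lat 320.5
line off -7.35 line yaw 0.1385 n 42 slat c+30 off -9.39
=> gap edge-line 7.38
edge off at slat -0.03 board yaw 0.14 inl 0.98 0.82
slat c [594.8   1.1] yaw 0.2749 140.8 95.3 lat 312.6
line off -91.92 line yaw 0.2742 n 42 slat c+30 off -94.5
=> gap edge-line 91.89
```

```bash
cat >> h.py <<'E'
def prof(f,lat,pred):
    e=(Bp-A)/472.6;n=np.array([-e[1],e[0]])
    for nm,z,off in [('front',42,pred+40),('rear',36,pred-100),('line',42,pred),('edgeL',36,None),('edgeR',36,None)]:
        T=rect(f,z,540,860,-160,340,2).astype(np.float32)
        smp=lambda g,q:cv2.remap(g,((340-q[:,1])*2).astype(np.float32)[None],((860-q[:,0])*2).astype(np.float32)[None],1)[0]
        ls=np.arange(lat-38,lat+39,1.) if off is not None else np.arange(lat-130,lat-55) if nm=='edgeL' else np.arange(lat+55,lat+130)
        o=np.arange(-12,12.1,.25);c=off or 0
        p=np.mean([smp(T[...,2] if nm=='line' else T.mean(-1),A+e*k+n*c+o[:,None]*n) for k in ls],0)
        if nm=='line':
            w=np.clip(p-np.interp(o,[-12,12],[np.percentile(p,20)]*2)-3,0,None);w[o<o[np.argmax(p)]-5]=0;w[o>o[np.argmax(p)]+5]=0;print(nm,(c+(o*w).sum()/w.sum()).round(2))
        else:
            d=np.abs(np.gradient(p));j=np.argmax(d);m=abs(o-o[j])<=3;print(nm,(c+(o*d)[m].sum()/d[m].sum()).round(2))
E
python3 -c "
from h import *
import pickle
prof(pickle.load(open('t2.pkl','rb')),320.5,-8)"
```

```text
front 31.97
rear -108.53
line -7.29
edgeL -0.4
edgeR -0.1
```

```bash
python3 -c "
from h import *
plan([585,-9.4,62],1.711)"
```

```text
t 8.0 pos [391.3 -37.  140.5] rot [3.1390e+00 1.0000e-03 1.7102e+00] F [ 0.43 -0.15  0.41] w 60.0 tool d cm [ 0.045 19.562  7.852] wz -0.0008
```

{"fn": "step_arm", "kwargs": {
  "increments": [
    [6.0, [0, 3.5, 1], [0, 0, 0]],
    [6.0, [0, 3.5, 1], [0, 0, 0]],
    [6.0, [0, 3.5, 1], [0, 0, 0]],
    [6.0, [0, 3.5, 1], [0, 0, 0]],
    [6.0, [0, 2, 1], [0, 0, 0]]
  ]
}}

```text
time: 8.42
eef_pos: [554.3, -13.8, 88.7]
ee_rot: [3.139, 0.0, 1.712]
wrist_force: [-0.2, -0.3, 0.7]
gripper_width: 60.5
```

{"fn": "step_arm", "kwargs": {
  "increments": [
    [6.0, [0, 1.0, 1], [0, 0, 0]],
    [6.0, [0, 0.5, 0.8], [0, 0, 0]],
    [6.0, [0, 0, 0.5], [0, 0, 0]],
    [6.0, [0, 0, 0], [0, 0, 0]],
    [6.0, [0, 0, 0], [0, 0, 0]]
  ]
}}

```text
time: 8.83
eef_pos: [563.2, -12.2, 66.1]
ee_rot: [-3.14, -0.001, 1.711]
wrist_force: [-0.4, 0.4, 1.0]
gripper_width: 60.0
```

```bash
python3 -c "
from h import *
plan([611.1,-5.7,60.5],1.711)"
```

```text
t 8.8333 pos [563.2 -12.2  66.1] rot [-3.1397e+00 -6.0000e-04  1.7110e+00] F [-0.39  0.37  1.05] w 60.0 tool d cm [-0.025  4.835  0.564] wz 0.0
```

{"fn": "step_arm", "kwargs": {
  "increments": [
    [6.0, [0, 0, 0.3], [0, 0, 0]],
    [6.0, [0, 0.8, 0.2], [0, 0, 0]],
    [6.0, [0, 1.0, 0], [0, 0, 0]],
    [6.0, [0, 0.7, 0], [0, 0, 0]],
    [6.0, [0, 0, 0], [0, 0, 0]]
  ]
}}

```text
time: 9.25
eef_pos: [590.9, -9.0, 62.9]
ee_rot: [3.139, 0.001, 1.711]
wrist_force: [-0.2, -0.0, -0.7]
gripper_width: 59.9
```

{"fn": "step_arm", "kwargs": {
  "increments": [
    [6.0, [0, 0.4, 0], [0, 0, 0]],
    [6.0, [0, 0.2, 0], [0, 0, 0]],
    [6.0, [0, 0, 0], [0, 0, 0]],
    [6.0, [0, 0, 0], [0, 0, 0]],
    [6.0, [0, 0, 0], [0, 0, 0]]
  ]
}}

```text
time: 9.67
eef_pos: [594.5, -8.0, 61.8]
ee_rot: [-3.141, -0.0, 1.711]
wrist_force: [0.4, -0.6, -0.6]
gripper_width: 60.1
```

```bash
python3 -c "
from h import *
plan([611.1,-5.7,60.5],1.711)"
```

```text
t 9.6667 pos [594.5  -8.   61.8] rot [-3.1412e+00 -1.0000e-04  1.7110e+00] F [ 0.42 -0.58 -0.62] w 60.1 tool d cm [-0.003  1.673  0.133] wz 0.0
```

{"fn": "step_arm", "kwargs": {
  "increments": [
    [6.0, [0, 0.3, 0.1], [0, 0, 0]],
    [6.0, [0, 0.25, 0], [0, 0, 0]],
    [6.0, [0, 0.2, 0], [0, 0, 0]],
    [6.0, [0, 0.2, 0], [0, 0, 0]],
    [6.0, [0, 0.2, 0], [0, 0, 0]]
  ]
}}

```text
time: 10.08
eef_pos: [606.2, -6.4, 60.9]
ee_rot: [-3.141, -0.0, 1.711]
wrist_force: [-1.5, -0.4, 0.3]
gripper_width: 60.1
```

{"fn": "step_arm", "kwargs": {
  "increments": [
    [6.0, [0, 0.2, 0], [0, 0, 0]],
    [6.0, [0, 0.15, 0], [0, 0, 0]],
    [6.0, [0, 0, 0], [0, 0, 0]],
    [6.0, [0, 0, 0], [0, 0, 0]],
    [6.0, [0, 0, 0], [0, 0, 0]]
  ]
}}

```text
time: 10.5
eef_pos: [609.8, -5.9, 60.9]
ee_rot: [3.141, 0.0, 1.711]
wrist_force: [-0.0, -1.3, -0.5]
gripper_width: 60.4
```

```bash
python3 -c "
from h import *
plan([611.1,-5.7,60.5],1.711)"
```

```text
t 10.5 pos [609.8  -5.9  60.9] rot [3.1414 0.     1.711 ] F [-0.05 -1.3  -0.52] w 60.4 tool d cm [0.002 0.132 0.038] wz -0.0
```

Add 1.3 mm, then retreat and measure.

{"fn": "step_arm", "kwargs": {
  "increments": [
    [6.0, [0, 0.07, 0], [0, 0, 0]],
    [6.0, [0, 0.06, 0], [0, 0, 0]],
    [6.0, [0, 0, 0], [0, 0, 0]],
    [6.0, [0, 0, 0], [0, 0, 0]],
    [6.0, [0, 0, 0], [0, 0, 0]]
  ]
}}

```text
time: 10.92
eef_pos: [610.9, -5.8, 60.9]
ee_rot: [-3.141, -0.0, 1.711]
wrist_force: [-0.3, 0.9, 0.0]
gripper_width: 59.7
```

{"fn": "step_arm", "kwargs": {
  "increments": [
    [6.0, [0, -0.5, 0], [0, 0, 0]],
    [6.0, [0, -1, 0], [0, 0, 0]],
    [6.0, [0, -2, -1], [0, 0, 0]],
    [6.0, [0, -3, -3], [0, 0, 0]],
    [6.0, [0, -4, -1], [0, 0, 0]]
  ]
}}

```text
time: 11.33
eef_pos: [510.0, -21.0, 113.2]
ee_rot: [3.135, 0.002, 1.712]
wrist_force: [0.0, -0.5, 1.0]
gripper_width: 60.1
```

{"fn": "step_arm", "kwargs": {
  "increments": [
    [6.0, [0, -4, -1], [0, 0, 0]],
    [6.0, [0, -4, -1], [0, 0, 0]],
    [6.0, [0, -3, -1], [0, 0, 0]],
    [6.0, [0, 0, 0], [0, 0, 0]],
    [6.0, [0, 0, 0], [0, 0, 0]]
  ]
}}

```text
time: 11.75
eef_pos: [398.2, -35.9, 141.1]
ee_rot: [3.139, 0.001, 1.71]
wrist_force: [0.7, -0.3, 1.0]
gripper_width: 60.4
```

```bash
python3 -c "
import h;from h import *
plan([611.1,-5.7,60.5],1.711)
t=grab('top','top3.png');s=grab('side','side3.png')
import pickle;pickle.dump((t,s),open('t3.pkl','wb'))
h.c0=(600,800,-60,100);measure(t);prof(t,320.5,-.5)
e=(Bp-A)/472.6;n=np.array([-e[1],e[0]])
im=np.ascontiguousarray(s['frame'])
M=A+e*320.5
for k in (-48,48): print('edge pts side px',w2p(s,np.r_[M+e*k,36]).round(1),'line px',w2p(s,np.r_[M+e*k,42]).round(1))
u,v=w2p(s,np.r_[M,36]).astype(int)
a=cv2.resize(im[max(v-60,0):v+60,u-80:u+80],None,fx=4,fy=4,interpolation=2)
print(u-80,v-60);cv2.imwrite('pics/c3.png',a[:,:,::-1])
"
```

```text
t 11.75 pos [398.2 -35.9 141.1] rot [3.1387e+00 1.2000e-03 1.7097e+00] F [ 0.68 -0.33  0.98] w 60.4 tool d cm [ 0.043 21.502  8.061] wz -0.0013
edge off at slat 0.06 board yaw 0.1403 inl 1.0 0.76
slat c [687.3   5.2] yaw 0.1433 141.3 97.5 lat 321.4
line off 0.01 line yaw 0.1378 n 42 slat c+30 off -2.35
=> gap edge-line 0.05
front 39.27
rear -101.18
line 0.05
edgeL -0.62
edgeR -0.06
edge pts side px [339.2 178.4] line px [339.4 176.9]
edge pts side px [357.4 194.1] line px [357.6 192.6]
268 126
```

View pics/c3.png

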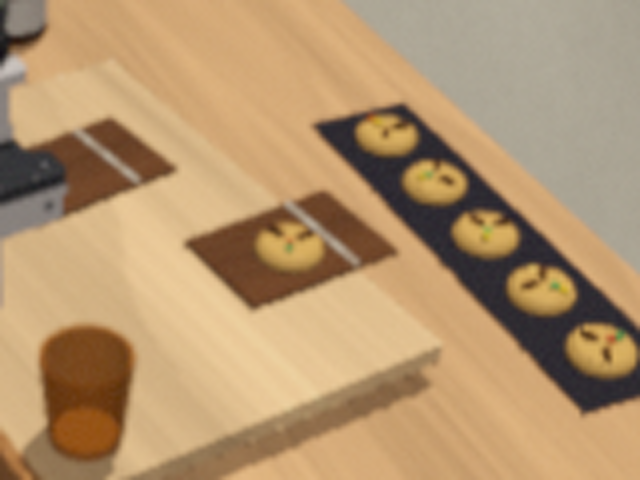

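The side view shows the slat overhanging with its line running along the board's edge (crop: 285,205 to 355,262, collinear with the edge). The cookie is in place, the spare and tumbler are untouched, and the hand is clear. Handing in.

```bash
python3 -c "
from h import *
print(finish_job())"
```

```text
the job is handed in; nothing more can be done
None
```

I pushed the cookie's slat flat along the board with both fingertips on its rear edge, in two pushes. It turned about −0.135 rad to square and moved about 92 mm, so its white line now lies over the board's far edge. The job was handed in at about 12 s; the hand-in reports no verdict.

Last checks, from the top camera after I backed off unless noted:
- **Line over the edge:** measured directly, the line is within about 0.4 mm of the edge. The slat's front and rear edges put the line about 0.4–0.9 mm short of it. The rougher outline fit put it about 2.4 mm short, but that fit read about 2 mm short all along, probably in part because it includes the slat's visible rear side, so I did not go by it.
- **Square:** slat yaw is 0.138 rad from the line and 0.143 rad from the outline, against 0.140 for the board.
- **Everything else:** in the side view the cookie is still in place behind the line, and the spare slat and tumbler look undisturbed. The cutter was unmoved in the top view after the first push. I did not look closely at the mug, jar or bowl again, but the hand passed no lower than about 210 mm until it was over the board.
- **Forces and hand:** contact forces stayed within sensor noise, about 1.5 N, and the hand finished clear.

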